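# Run the flat gauge under the checking bridge

### The job

Check the headroom of the low metal bridge: push the flat metal gauge along the bench with the fingers, square it up with the opening and slide its thin end under the bridge until its raised heel meets the bridge, then leave it there. Only push it, never lift or tip it off the bench, and leave the tape roll, thread spool and bottle where they stand.

Things in the scene. Friction and masses are not known exactly. Their poses are not given: they have to be found in the camera images.
- bridge: Low aluminium bridge fixed to the bench: top plate 70 x 114 mm, 15 to 33 mm above the bench (screw heads to 37 mm), on two side legs 14 mm thick. Straight passage 86 mm wide, 15 mm high, 70 mm long. Origin: centre of the footprint on the bench, z up. x runs along the passage, the way the gauge must travel: entrance at x = -35 mm, exit at +35 mm; y across.
- gauge: Loose flat steel gauge, about 0.35 kg, 120 mm long (x), 70 mm wide (y), straight sides. Origin: centre of its underside, z up. Tongue 12 mm thick from x = -35 mm to the nose at +60 mm; heel 28 mm high, full width, x = -60 to -35 mm. Starts flat before the entrance, nose roughly to it, askew and off centre. Fully in, its origin and x axis meet the bridge's. Slides with plain friction.
- tape_roll: White roll of tape standing on end, 55 mm across, 50 mm high, loose; origin at the centre of its underside. Bystander.
- spool: Small thread spool with black thread, 30 mm across, 40 mm high, loose, upright; origin at the centre of its underside. Bystander.
- bottle: White bottle with a black cap, 58 mm across, 140 mm high, loose, upright; origin at the centre of its underside. Bystander.

How it is judged (in metres and radians):
On the way:
1. the gauge's nose has entered under the bridge, flat on the bench (x of gauge in the frame of bridge above -0.085 m and y of gauge in the frame of bridge between -0.013 and 0.013 m and height (world z) of gauge below 0.004 m), for 0.1 s.
At the end, for the whole second after the job is handed in: The gauge lies flat and at rest under the bridge, its heel within 4 mm of the bridge's entrance face, between the legs (within 12 mm of the centre line) and square to the bridge within 0.08 rad (x of gauge in the frame of bridge between -0.004 and 0.004 m and y of gauge in the frame of bridge between -0.012 and 0.012 m and angle between the x axis of gauge and the x axis of bridge, either way round below 0.08 rad and angle between gauge's own z axis and vertical below 0.03 rad and height (world z) of gauge below 0.003 m and linear speed of gauge below 0.01 m/s); the robot touches nothing.
It fails at once if the gauge is lifted off the bench (8 mm) (height (world z) of gauge above 0.008 m).
It fails at once if the gauge is tipped by more than 0.12 rad (angle between gauge's own z axis and vertical above 0.12 rad).
It fails at once if the tape roll is moved more than 15 mm or tipped (distance of tape_roll from where it was at the start of the episode above 0.015 m or angle between tape_roll's own z axis and vertical above 0.2 rad).
It fails at once if the thread spool is moved more than 15 mm or tipped (distance of spool from where it was at the start of the episode above 0.015 m or angle between spool's own z axis and vertical above 0.2 rad).
It fails at once if the bottle is moved more than 15 mm or tipped (distance of bottle from where it was at the start of the episode above 0.015 m or angle between bottle's own z axis and vertical above 0.2 rad).
It also fails if it takes over 72 s, if anything falls off the work surface, if the arm or the gripper's body presses on something with over 40 N, if the wrist force passes 120 N, or if a joint passes its speed limit or range.

### The arm

A 6-joint arm with a two-finger parallel gripper is mounted at the origin on a cart in front of the work surface, level with it; the furniture and walls round the work are solid. World frame = base frame: x ahead of the robot, y to its left, z up, the work surface at z = 0. Lengths are in m, angles in degrees, forces in N, time in s.
With the tool pointing down it reaches from about 0.4 to 0.825 m from the base axis. Payload 7 kg.
Tool frame: the origin (TCP) lies at the very end of the fingers, on their centre line; the grasp point (between the pads) lies tcp_to_grasp behind it (tcp_to_grasp is the distance from the TCP to the grasp point, in m); x points along the fingers, y is the direction in which the jaws open and shut, and the axes are right-handed (so a half turn about x gives the same grasp; the last joint's range is limited). The gripper opens to 88 mm and grips with 3 to 60 N. Pads are 19 mm wide; open, the fingers measure 130 mm over their backs; the gripper's body (78 mm by 193 mm) begins 47 mm behind the grasp point.
Start: joints at [90.361, 20.546, 0.682, 0, -70.136, -16.507], TCP at [0.188, 0.648, 0.227] pointing down, gripper open.
Joint ranges: [-176.03, 176.03], [-82.01, 121.73], [-58.28, 71.71], [-173.87, 95.51], [-174.79, -0.11], [-173.66, 173.66]. Speed limits (degrees/s): [136.94, 136.94, 172.46, 180, 180, 180].

### API

Orientations are given as [roll, pitch, yaw] about the fixed x, y, z axes, in that order (R = Rz(yaw) Ry(pitch) Rx(roll)).
In Python, from plant import * gives the robot as it stands. The module is installed in compiled form; this text tells all that it offers.
- The arm moves only by the shell command python3 -m pendant 'ROWS'. ROWS is JSON, a list of rows, each an object with "claw": the finger opening in mm, from 0 to 87.6; "linear": the shift along the tool's x, y, z in mm, a list of three; "twist": the turn about the tool's x in rad. In form: [{"claw": claw, "linear": [tx, ty, tz], "twist": twist}, ...]. A call has exactly 10 rows; each row shifts and turns the commanded pose from where the row before left it, along the tool's axes as they then stand; what a row does not reach is not made up. A row lasts 1/12 s, in which the tool goes at most 41.7 mm and 7.16 degrees, less where a joint would pass 70% of its speed; a pose out of reach is approached as far as the arm can. A call with a gripper value outside its range is refused whole. The fingers move at their own pace and stop on an object; the grip force is fixed at half the most. Time passes only in rows, so rows that do not move let the fingers close, or fill a call up. It gives the time, the measured TCP pose, the force and the opening at its end, in the units of the state.
- get_obs(): the state, without advancing time (a new reading comes with each control period).
- snapshot(name): name is "scene" or "side" or "wrist"; returns (picture, depth): 480x640x3 uint8, red, green, blue; 480x640 float32, m along the optical axis (not along the pixel's ray), 0 where there is no reading.
- camera_params(name): a dict with "fx", "fy", "cx", "cy" (pixels), "rvec" (rotation vector, rad) and "tvec" (3), from world to camera coordinates, as OpenCV has them. Camera axes: x right, y down, z forward; pixel columns grow to the right and rows downward; lengths in m; the calibration is good to about 2 mm. A picture is of the moment at which its call begins: read the wrist's pose just before it. camera_params takes no time and is no camera call; for the wrist camera it gives the pose at the moment of the call.
- close_job(): hands the job in, once; it reports no verdict.
Trained networks look in the newest picture that a camera, given by its name, has taken for a name from the list of things; names that differ only in an ending like _2 or _b are one class to them, and where a whole thing is asked for, a point or a joint stands for the part that bears it (a point fixed in the world has none). Each returns a list of dicts, best first, with "confidence" (0 to 1); they miss things now and then, are a little off and sometimes report something else, mostly with a low value. They report only what shows in the picture. A call takes as long as a camera call.
- boxes_of(camera, target): "xy" ([column, row] in pixels, amid what is visible of it).
The state is a dict: "clock": time; "joint_pos": joint angles; "qvel": joint speeds; "tau": joint torques, N m; "tool_pos": TCP position; "orientation": TCP orientation; "force": force on the tool from outside, world axes, zero at the start; "moment": the same for the moment, N m; "opening": finger opening in m.
Only numpy, scipy, OpenCV 4.12 (cv2) and the standard library are available. Lean on these libraries where they do the work, as an engineer would, in place of code of your own. Each camera call takes 0.05 s, during which the arm holds its last target. There are 200 camera calls.

## Working session

There is one attempt and no reset: what is moved stays moved. The work goes in short steps, Python scripts to look and compute and a shell command to move; the robot and the scene stay as the last step left them, time stands still between calls to the robot, and variables do not carry over. Pictures are saved under pics/ and viewed, about 8 in all and at most 12, crops included, and the job is handed in when it is done.

```bash
mkdir -p pics; cat > h.py <<'E'
from plant import *
import numpy as np, cv2
def cam(n):
    p=camera_params(n); R=cv2.Rodrigues(np.array(p['rvec'],float))[0]; return p,R,np.array(p['tvec'],float).ravel()
def unproj(n,depth,c=None):
    p,R,t=c or cam(n); v,u=np.mgrid[0:480,0:640]
    X=np.stack([(u-p['cx'])/p['fx']*depth,(v-p['cy'])/p['fy']*depth,depth],-1)
    W=(X-t)@R; W[depth<=0]=np.nan; return W
E
python3 - <<'E'
from h import *
o=get_obs(); print({k:np.round(v,3).tolist() for k,v in o.items()})
for n in ['scene','side']:
    im,d=snapshot(n); cv2.imwrite(f'pics/{n}0.png',im[:,:,::-1]); np.save(f'{n}0.npy',d)
    W=unproj(n,d); p,R,t=cam(n); print(n,'campos',-R.T@t)
    for k in ['bridge','gauge','tape_roll','spool','bottle']:
        for b in boxes_of(n,k)[:2]:
            c,r=map(int,b['xy']); print(k,b, np.round(W[r,c],3) if 0<=r<480 and 0<=c<640 else '')
E
```

```text
{'clock': 0.0, 'joint_pos': [90.36, 20.589, 0.635, -0.02, -70.137, -16.507], 'qvel': [0.0, 0.026, -0.034, 0.089, 0.041, 0.133], 'tau': [0.0, -58.272, 29.305, 6.997, 0.007, -0.0], 'tool_pos': [0.188, 0.648, 0.226], 'orientation': [95.167, 89.907, -100.987], 'force': [0.366, -0.763, 0.149], 'moment': [0.007, -0.017, 0.019], 'opening': 0.088}
scene campos [0.09045655 0.58756465 0.94279015]
bridge {'xy': [316.0, 245.9], 'confidence': 0.93} [ 0.526 -0.068  0.03 ]
gauge {'xy': [211.7, 370.6], 'confidence': 0.73} [0.497 0.313 0.1  ]
gauge {'xy': [423.9, 161.2], 'confidence': 0.64} [ 0.437 -0.436  0.042]
tape_roll {'xy': [423.6, 159.7], 'confidence': 0.97} [ 0.438 -0.438  0.046]
bottle {'xy': [208.9, 371.5], 'confidence': 0.86} [0.5   0.317 0.1  ]
side campos [ 0.37663649 -1.3304741   0.68791656]
bridge {'xy': [341.8, 241.9], 'confidence': 0.73} [ 0.528 -0.092  0.032]
gauge {'xy': [333.2, 277.2], 'confidence': 0.64} [ 0.491 -0.254  0.028]
tape_roll {'xy': [318.4, 339.9], 'confidence': 0.9} [ 0.438 -0.494  0.042]
spool {'xy': [293.0, 199.3], 'confidence': 0.44} [0.42  0.195 0.027]
spool {'xy': [322.6, 172.3], 'confidence': 0.38} [0.512 0.268 0.08 ]
bottle {'xy': [321.5, 172.0], 'confidence': 0.86} [0.51  0.275 0.077]
```

View pics/scene0.png

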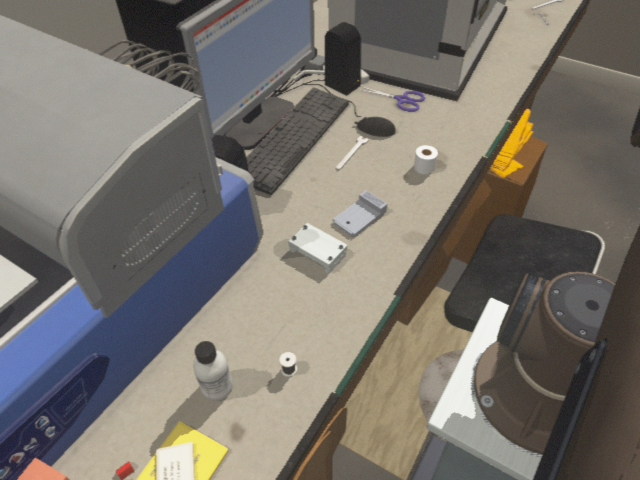

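View pics/side0.png

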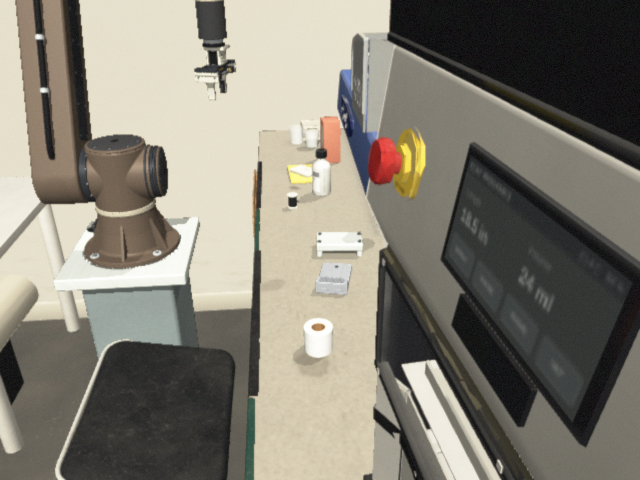

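The scene view shows the bridge at about (317,246) and the gauge at (360,213), with its heel at the far end (−y) and its nose towards the bridge. The tape roll is at (425,160), the spool at (288,365) and the bottle at (212,372). The push therefore goes in +y. Next I fit the outlines from depth.

```bash
cat >> h.py <<'E'
def rect(P):
    (c,s,a)=cv2.minAreaRect((P[:,:2]*1000).astype(np.float32)); return np.round(c,1),np.round(s,1),round(a,2),len(P)
def report(n,d,c=None):
    W=unproj(n,d,c).reshape(-1,3)
    x,y,z=W.T
    b=(x>.36)&(x<.66)&(y>-.36)&(y<.02)
    f=b&(abs(z)<.006); print(n,'bench z med',np.round(np.median(z[f]),4))
    z=z-np.median(z[f])
    k=b&(z>.007)&(z<.06)
    P=W[k]; zz=z[k]
    # separate blobs on a 2mm grid
    g=np.zeros((200,160),np.uint8); ix=((P[:,1]+.37)/.002).astype(int); jx=((P[:,0]-.35)/.002).astype(int)
    g[ix,jx]=1; g=cv2.morphologyEx(g,cv2.MORPH_CLOSE,np.ones((3,3)))
    m,l=cv2.connectedComponents(g); L=l[ix,jx]
    for i in range(1,m):
        s=L==i
        if s.sum()<60: continue
        Q,q=P[s],zz[s]; print('blob',rect(Q),'z',np.round(np.percentile(q,[5,50,95]),4))
        for lo,hi in [(.008,.016),(.024,.031),(.029,.036)]:
            t=(q>lo)&(q<hi)
            if t.sum()>30: print('   z',lo,hi,rect(Q[t]),'mean',np.round(Q[t].mean(0)*1000,1))
E
python3 - <<'E'
from h import *
for n in ['scene','side']:
    report(n,np.load(f'{n}0.npy'))
W=unproj('scene',np.load('scene0.npy'))
# surroundings: tall stuff
x,y,z=W.reshape(-1,3).T
for lo in np.arange(-.6,.5,.1):
    k=(y>lo)&(y<lo+.1)&(z>.05)&(x>.3)&(x<1)
    b=(y>lo)&(y<lo+.1)&(abs(z)<.008)&(x>.2)&(x<1.2)
    print(round(lo,1),'tall x min',np.round(x[k].min(),3) if k.any() else None,'bench x',np.round([x[b].min(),x[b].max()],3) if b.any() else None)
E
```

```text
scene bench z med -0.0011
blob (array([ 499.6, -217.3]), array([122.6,  72.9]), 76.84, 1252) z [0.0091 0.013  0.0292]
   z 0.008 0.016 (array([ 499.8, -215.6]), array([119. ,  72.2]), 77.54, 907) mean [ 500.5 -206.    11.2]
   z 0.024 0.031 (array([ 489. , -263.3]), array([28.2, 71.4]), 77.72, 224) mean [ 488.  -262.1   26.7]
   z 0.029 0.036 (array([ 488. , -263.4]), array([24.3, 68.1]), 73.69, 72) mean [ 489.3 -263.5   29.1]
blob (array([526.7, -72.7]), array([ 73.4, 115.3]), 84.8, 1532) z [0.0174 0.0328 0.0367]
   z 0.008 0.016 (array([514.6, -46.6]), array([127. ,  54.1]), 24.83, 60) mean [492.3 -59.1  11.1]
   z 0.024 0.031 (array([526.6, -72.7]), array([ 73.4, 114.7]), 84.8, 213) mean [519.  -60.8  27.8]
   z 0.029 0.036 (array([526.7, -73. ]), array([ 72.8, 114.9]), 84.53, 1148) mean [524.9 -71.4  32. ]
side bench z med 0.0001
blob (array([ 485.7, -268.4]), array([33. , 69.9]), 74.63, 443) z [0.0085 0.025  0.0296]
   z 0.008 0.016 (array([ 484.9, -278.4]), array([18.9, 69.2]), 84.27, 95) mean [ 483.4 -277.8   12. ]
   z 0.024 0.031 (array([ 485.6, -268. ]), array([32.2, 69.6])
[... 516 characters left out ...]
 -108.5   12.5]
   z 0.024 0.031 (array([526. , -82.8]), array([ 70.1, 111.3]), 81.92, 135) mean [ 520.2 -104.7   28.1]
   z 0.029 0.036 (array([525.1, -78.6]), array([ 75.3, 112.2]), 85.41, 578) mean [524.  -81.8  33.2]
-0.6 tall x min 0.876 bench x [0.31  0.985]
-0.5 tall x min 0.415 bench x [0.311 0.752]
-0.4 tall x min 0.877 bench x [0.31  0.975]
-0.3 tall x min 0.876 bench x [0.31  0.975]
-0.2 tall x min 0.744 bench x [0.31  0.777]
-0.1 tall x min 0.636 bench x [0.31  0.706]
-0.0 tall x min 0.608 bench x [0.31  0.652]
0.1 tall x min 0.602 bench x [0.31  0.656]
0.2 tall x min 0.485 bench x [0.31  0.659]
0.3 tall x min 0.484 bench x [0.299 0.662]
0.4 tall x min 0.614 bench x [0.358 0.664]
```

```bash
cat >> h.py <<'E'
from scipy.spatial.transform import Rotation as Ro
def tool():
    o=get_obs(); return np.array(o['tool_pos'])*1000, Ro.from_euler('xyz',o['orientation'],degrees=True).as_matrix(), o
def to(target):
    p,R,o=tool(); print('clock',round(o['clock'],2),'tcp',np.round(p,1),'j',np.round(o['joint_pos'],0),'F',np.round(o['force'],1),'open',round(o['opening'],4))
    print('ty dir deg',round(np.degrees(np.arctan2(R[1,1],R[0,1])),2),'tz dir',round(np.degrees(np.arctan2(R[1,2],R[0,2])),2),'tx',np.round(R[:,0],3))
    print('tool shift',np.round(R.T@(np.array(target)-p),1))
E
python3 - <<'E'
from h import *
to([430,300,240]); to([470,-300,250]); print(tcp_to_grasp)
p,R,o=tool(); p2,Rc,t=cam('wrist'); print('wrist cam in tool',np.round(R.T@((-Rc.T@t)*1000-p),1),'cam z in tool',np.round(R.T@Rc[2],2),p2['fx'])
E
```

```text
clock 0.6 tcp [187.7 648.3 226.6] j [ 90.  21.   1.  -0. -70. -17.] F [ 0.4 -0.1  0.9] open 0.0876
ty dir deg -106.14 tz dir 163.86 tx [-0.  0. -1.]
tool shift [ -13.4  267.2 -329.6]
clock 0.6 tcp [187.7 648.3 226.6] j [ 90.  21.   1.  -0. -70. -17.] F [ 0.4 -0.1  0.9] open 0.0876
ty dir deg -106.14 tz dir 163.86 tx [-0.  0. -1.]
tool shift [ -23.4  832.4 -534.9]
0.0188
wrist cam in tool [-1.591e+02  1.000e-01 -7.740e+01] cam z in tool [0.96 0.   0.28] 398.6809015666923
```

```bash
python3 -m pendant '[{"claw":25,"linear":[-1,25,-31],"twist":0},{"claw":25,"linear":[-1,25,-31],"twist":0},{"claw":25,"linear":[-1,25,-31],"twist":0},{"claw":25,"linear":[-1,25,-31],"twist":0},{"claw":25,"linear":[-1,25,-31],"twist":0},{"claw":25,"linear":[-1,25,-31],"twist":0},{"claw":25,"linear":[-1,25,-31],"twist":0},{"claw":25,"linear":[-1,25,-31],"twist":0},{"claw":25,"linear":[-1,25,-31],"twist":0},{"claw":25,"linear":[-1,25,-31],"twist":0}]'
python3 -c "
from h import *
to([450,-300,250])"
```

```text
clock: 1.43
tool_pos: [0.4167, 0.3203, 0.2371]
orientation: [-107.8, 89.9, 56.1]
force: [1.3, 1.1, -0.3]
opening: 0.0282
clock 1.43 tcp [416.7 320.3 237.1] j [ 59.   6. -17.   0. -67.  15.] F [ 1.3  1.1 -0.3] open 0.0282
ty dir deg -106.12 tz dir 163.88 tx [ 0.001  0.001 -1.   ]
tool shift [ -13.4  586.7 -204.3]
```

```bash
python3 -m pendant '[{"claw":25,"linear":[-1,37,-13],"twist":0},{"claw":25,"linear":[-1,37,-13],"twist":0},{"claw":25,"linear":[-1,37,-13],"twist":0},{"claw":25,"linear":[-1,37,-13],"twist":0},{"claw":25,"linear":[-1,37,-13],"twist":0},{"claw":25,"linear":[-1,37,-13],"twist":0},{"claw":25,"linear":[-1,37,-13],"twist":0},{"claw":25,"linear":[-1,37,-13],"twist":0},{"claw":25,"linear":[-1,37,-13],"twist":0},{"claw":25,"linear":[-1,37,-13],"twist":0}]'
python3 -m pendant '[{"claw":25,"linear":[0,37,-13],"twist":0},{"claw":25,"linear":[0,37,-13],"twist":0},{"claw":25,"linear":[0,37,-13],"twist":0},{"claw":25,"linear":[0,37,-13],"twist":0},{"claw":25,"linear":[0,37,-13],"twist":0},{"claw":25,"linear":[0,37,-13],"twist":0},{"claw":25,"linear":[0,0,0],"twist":0.12},{"claw":25,"linear":[0,0,0],"twist":0.12},{"claw":25,"linear":[0,0,0],"twist":0.12},{"claw":25,"linear":[0,0,0],"twist":0.12}]'
python3 -m pendant '[{"claw":25,"linear":[0,0,0],"twist":0.12},{"claw":25,"linear":[0,0,0],"twist":0.12},{"claw":25,"linear":[0,0,0],"twist":0.12},{"claw":25,"linear":[0,0,0],"twist":0.12},{"claw":25,"linear":[0,0,0],"twist":0.12},{"claw":25,"linear":[0,0,0],"twist":0.12},{"claw":25,"linear":[0,0,0],"twist":0.12},{"claw":25,"linear":[0,0,0],"twist":0.12},{"claw":25,"linear":[0,0,0],"twist":0.08},{"claw":25,"linear":[0,0,0],"twist":0}]'
python3 - <<'E'
from h import *
to([480,-305,100])
im,d=snapshot('wrist'); c=cam('wrist'); cv2.imwrite('pics/wrist1.png',im[:,:,::-1]); np.save('w1.npy',d)
report('wrist',d,c)
E
```

```text
clock: 2.27
tool_pos: [0.4376, -0.0714, 0.2472]
orientation: [-149.7, 89.9, 14.2]
force: [0.2, 0.8, 0.3]
opening: 0.025
clock: 3.1
tool_pos: [0.4509, -0.305, 0.2465]
orientation: [25.3, 90.0, 161.3]
force: [1.2, -0.1, -0.6]
opening: 0.0252
clock: 3.93
tool_pos: [0.4511, -0.3045, 0.2467]
orientation: [-87.3, 90.0, -10.8]
force: [-0.3, 1.0, 0.1]
opening: 0.0253
clock 3.93 tcp [ 451.1 -304.5  246.7] j [-13.   7. -14.  -0. -68.  -0.] F [-0.3  1.   0.1] open 0.0253
ty dir deg 166.56 tz dir 76.56 tx [ 0. -0. -1.]
tool shift [146.7 -28.2   6.2]
wrist bench z med 0.0005
blob (array([ 498., -225.]), array([112.3,  69.4]), 77.18, 5299) z [0.0111 0.013  0.0292]
   z 0.008 0.016 (array([ 498., -225.]), array([112.3,  69.4]), 77.18, 3395) mean [ 491.9 -217.3   12.9]
   z 0.024 0.031 (array([ 488.5, -267.2]), array([25.6, 69.1]), 77.26, 1725) mean [ 488.3 -267.7   28.9]
   z 0.029 0.036 (array([ 488. , -267.4]), array([24.1, 68.1]), 77.29, 368) mean [ 487.6 -267.2   30. ]
blob (array([ 507.7, -102.2]), array([33.2, 91.6]), 72.89, 1951) z [0.0179 0.0328 0.0347]
   z 0.008 0.016 (array([ 482.3, -103.2]), array([19.5, 48.1]), 55.28, 49) mean [ 474.  -105.1   12.8]
   z 0.024 0.031 (array([ 500.4, -107.8]), array([18.7, 75.5]), 71.46, 264) mean [ 501.9 -109.1   28.2]
   z 0.029 0.036 (array([ 509.2, -102.3]), array([28.1, 90. ]), 76.39, 1391) mean [ 506.6 -100.2   33.6]
```

View pics/wrist1.png

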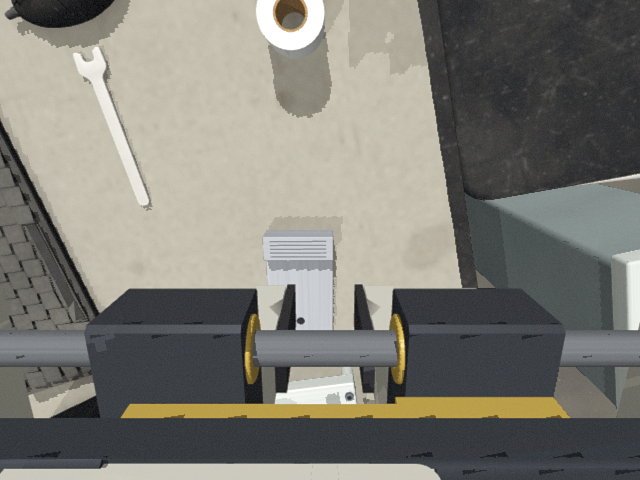

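The wrist view shows the gauge's heel at (298,247), clear of the tape roll at (290,15). The bridge is hidden behind the gripper. Moving about 160 mm forward should bring both bridge and gauge into view.

```bash
python3 -m pendant '[{"claw":25,"linear":[0,-4,35],"twist":0},{"claw":25,"linear":[0,-4,35],"twist":0},{"claw":25,"linear":[0,-4,35],"twist":0},{"claw":25,"linear":[0,-4,35],"twist":0},{"claw":25,"linear":[0,-4,30],"twist":0},{"claw":25,"linear":[0,0,0],"twist":0},{"claw":25,"linear":[0,0,0],"twist":0},{"claw":25,"linear":[0,0,0],"twist":0},{"claw":25,"linear":[0,0,0],"twist":0},{"claw":25,"linear":[0,0,0],"twist":0}]'
python3 - <<'E'
from h import *
to([480,-305,100])
im,d=snapshot('wrist'); c=cam('wrist'); cv2.imwrite('pics/wrist2.png',im[:,:,::-1]); np.save('w2.npy',d)
report('wrist',d,c)
E
```

```text
clock: 4.82
tool_pos: [0.5092, -0.1444, 0.2466]
orientation: [119.2, 90.0, -164.1]
force: [0.2, -0.3, -0.1]
opening: 0.0252
clock 4.82 tcp [ 509.2 -144.4  246.6] j [  5.   6. -16.   0. -68. -19.] F [ 0.2 -0.3 -0.1] open 0.0252
ty dir deg 166.73 tz dir 76.73 tx [-0. -0. -1.]
tool shift [ 146.6   -8.5 -163. ]
wrist bench z med 0.0006
blob (array([ 499.2, -221.5]), array([119.2,  70.1]), 76.82, 10016) z [0.0111 0.0128 0.0291]
   z 0.008 0.016 (array([ 502.1, -209.3]), array([94.4, 70.1]), 76.72, 7441) mean [ 501.6 -211.2   13. ]
   z 0.024 0.031 (array([ 488.5, -267.1]), array([25.3, 70. ]), 76.74, 2536) mean [ 488.4 -266.9   28.9]
   z 0.029 0.036 (array([ 488.6, -267.2]), array([24.2, 68.9]), 76.73, 605) mean [ 487.6 -266.9   30.1]
blob (array([527. , -76.8]), array([ 70.8, 114.1]), 84.76, 6767) z [0.0269 0.0333 0.0348]
   z 0.008 0.016 (array([ 523.2, -110.6]), array([  2.4, 108.4]), 84.52, 36) mean [ 523.1 -110.9   12.6]
   z 0.024 0.031 (array([526.7, -76.8]), array([ 70.8, 113.6]), 84.83, 233) mean [ 523.2 -110.4   28.3]
   z 0.029 0.036 (array([526.9, -76.8]), array([ 70.6, 114.1]), 84.84, 6205) mean [524.5 -82.2  33.9]
```

View pics/wrist2.png

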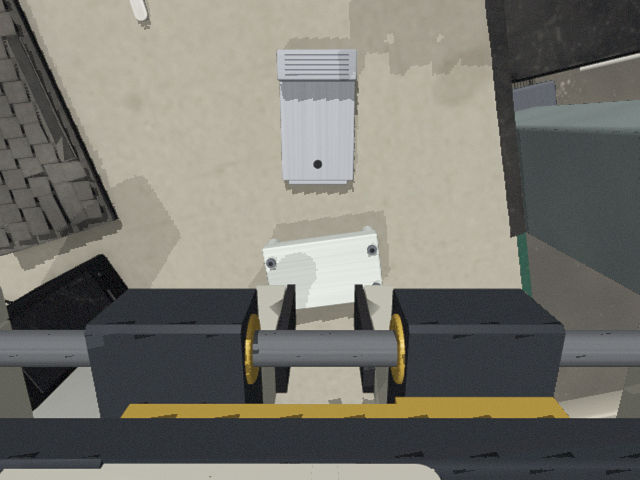

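The fits now match the given sizes:

| Part | Position (mm) | Yaw | Fitted size (mm) |
|---|---|---|---|
| Bridge | (527.0, −76.8) | 84.8° | 70.8×114 |
| Gauge | (499.2, −221.5) | 76.8° | 119×70 |

In the bridge frame the gauge is at x −147, y +14.6, yaw −8°.

The plan has two pushes:
1. Push the left side with two spread fingers held parallel to the bridge axis. This squares and centres the gauge.
2. Push the heel from behind.

```bash
python3 -m pendant '[{"claw":40,"linear":[0,14,-24],"twist":0},{"claw":40,"linear":[0,14,-24],"twist":0},{"claw":40,"linear":[0,14,-24],"twist":0},{"claw":40,"linear":[0,14,-24],"twist":0},{"claw":40,"linear":[0,0,0],"twist":0.12},{"claw":40,"linear":[0,0,0],"twist":0.12},{"claw":40,"linear":[0,0,0],"twist":0.12},{"claw":40,"linear":[0,0,0],"twist":0.12},{"claw":40,"linear":[0,0,0],"twist":0.12},{"claw":40,"linear":[0,0,0],"twist":0.12}]'
python3 -m pendant '[{"claw":40,"linear":[0,0,0],"twist":0.12},{"claw":40,"linear":[0,0,0],"twist":0.12},{"claw":40,"linear":[0,0,0],"twist":0.12},{"claw":40,"linear":[0,0,0],"twist":0.12},{"claw":40,"linear":[0,0,0],"twist":0.12},{"claw":40,"linear":[0,0,0],"twist":0.11},{"claw":40,"linear":[30,0,0],"twist":0},{"claw":40,"linear":[30,0,0],"twist":0},{"claw":40,"linear":[30,0,0],"twist":0},{"claw":40,"linear":[30,0,0],"twist":0}]'
python3 - <<'E'
from h import *
to([433.1,-226,6])
E
```

```text
clock: 5.7
tool_pos: [0.4326, -0.2249, 0.2467]
orientation: [-49.5, 90.0, -14.4]
force: [0.8, 0.5, 0.8]
opening: 0.0399
clock: 6.53
tool_pos: [0.4327, -0.2249, 0.1257]
orientation: [0.1, 89.9, -5.1]
force: [0.1, -0.0, 0.1]
opening: 0.0403
clock 6.53 tcp [ 432.7 -224.9  125.7] j [ -4.   8. -31.   0. -51. -91.] F [ 0.1 -0.   0.1] open 0.0403
ty dir deg 84.78 tz dir -5.22 tx [ 0.001 -0.    -1.   ]
tool shift [119.7  -1.1   0.3]
```

```bash
python3 -m pendant '[{"claw":40,"linear":[30,0,0],"twist":0},{"claw":40,"linear":[30,0,0],"twist":0},{"claw":40,"linear":[30,0,0],"twist":0},{"claw":40,"linear":[20,0,0],"twist":0},{"claw":40,"linear":[10,0,0],"twist":0},{"claw":40,"linear":[0,0,0],"twist":0},{"claw":40,"linear":[0,0,0],"twist":0},{"claw":40,"linear":[0,0,0],"twist":0},{"claw":40,"linear":[0,0,0],"twist":0},{"claw":40,"linear":[0,0,0],"twist":0}]'
python3 - <<'E'
from h import *
to([433.1,-226,6])
im,d=snapshot('scene'); cv2.imwrite('pics/scene3.png',cv2.resize(im[120:300,240:480,::-1],(800,600)))
im,d=snapshot('wrist'); cv2.imwrite('pics/wrist3.png',im[:,:,::-1])
E
```

```text
clock: 7.37
tool_pos: [0.4338, -0.2244, 0.0076]
orientation: [-0.6, 89.9, -5.7]
force: [0.2, 0.0, 0.9]
opening: 0.0397
clock 7.37 tcp [ 433.8 -224.4    7.6] j [ -4.  18. -38.   0. -34. -91.] F [0.2 0.  0.9] open 0.0397
ty dir deg 84.83 tz dir -5.17 tx [ 0.002 -0.    -1.   ]
tool shift [ 1.6 -1.7 -0.5]
```

View pics/scene3.png

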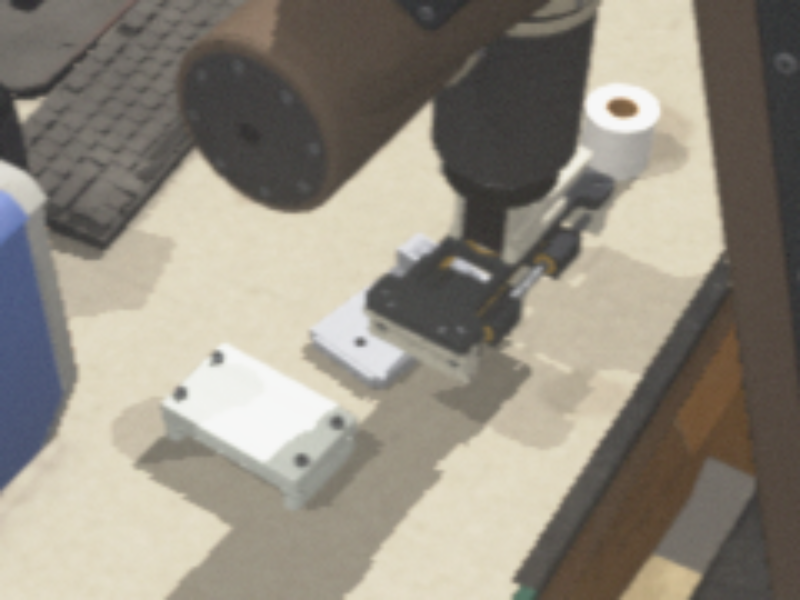

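The gripper is down beside the gauge's left side (crop about (430,320)), clear of the bridge and the tape roll. I push sideways slowly in tool +z.

```bash
python3 -m pendant '[{"claw":40,"linear":[2,0,2],"twist":0},{"claw":40,"linear":[0,0,3],"twist":0},{"claw":40,"linear":[0,0,3],"twist":0},{"claw":40,"linear":[0,0,3],"twist":0},{"claw":40,"linear":[0,0,3],"twist":0},{"claw":40,"linear":[0,0,3],"twist":0},{"claw":40,"linear":[0,0,3],"twist":0},{"claw":40,"linear":[0,0,3],"twist":0},{"claw":40,"linear":[0,0,3],"twist":0},{"claw":40,"linear":[0,0,3],"twist":0}]'
python3 - <<'E'
from h import *
to([466,-230,6])
im,d=snapshot('wrist'); c=cam('wrist'); cv2.imwrite('pics/wrist4.png',im[:,:,::-1]); report('wrist',d,c)
im,d=snapshot('side'); report('side',d)
E
```

```text
clock: 8.3
tool_pos: [0.4621, -0.2268, 0.0044]
orientation: [170.9, 90.0, 165.8]
force: [-0.9, -1.2, -0.8]
opening: 0.0398
clock 8.3 tcp [ 462.1 -226.8    4.4] j [ -4.  21. -34.  -0. -35. -91.] F [-0.9 -1.2 -0.8] open 0.0398
ty dir deg 84.83 tz dir -5.17 tx [-0.  0. -1.]
tool shift [-1.6 -2.8  4.2]
wrist bench z med 0.0006
blob (array([ 489.1, -239.2]), array([88.6, 42.8]), 44.74, 7284) z [0.0116 0.0131 0.0511]
   z 0.008 0.016 (array([ 480.2, -230.1]), array([72.6, 51.3]), 10.34, 4402) mean [ 495.5 -229.2   13.1]
   z 0.024 0.031 (array([ 472.3, -252.6]), array([47.9, 15.6]), 4.03, 868) mean [ 469.4 -252.8   28.2]
   z 0.029 0.036 (array([ 470.8, -255.4]), array([15.6, 43.4]), 85.81, 433) mean [ 458.2 -253.2   32.5]
blob (array([ 469.4, -211.1]), array([20. , 49.5]), 30.32, 2742) z [0.0107 0.0322 0.0549]
   z 0.008 0.016 (array([ 464.3, -206.4]), array([12.1, 34.5]), 46.4, 369) mean [ 457.8 -201.    12.8]
   z 0.024 0.031 (array([ 457.1, -200.8]), array([ 8.4, 19.4]), 30.43, 455) mean [ 456.4 -199.6   27.7]
   z 0.029 0.036 (array([ 456.4, -200.4]), array([ 7.1, 18.3]), 26.09, 355) 
[... 714 characters left out ...]
272.6   12.2]
   z 0.024 0.031 (array([ 493. , -265.1]), array([32.6, 91.6]), 83.97, 260) mean [ 499.  -266.1   27.9]
   z 0.029 0.036 (array([ 492.8, -266.1]), array([26. , 90.9]), 84.65, 89) mean [ 491.3 -264.9   30.7]
blob (array([ 514.4, -192.7]), array([68.7, 60.1]), 82.17, 241) z [0.0103 0.0124 0.0146]
   z 0.008 0.016 (array([ 514.4, -192.7]), array([68.7, 60.1]), 82.17, 239) mean [ 523.5 -196.3   12.5]
blob (array([544.8, -81.7]), array([76.4, 72.1]), 84.46, 492) z [0.0177 0.0328 0.0358]
   z 0.024 0.031 (array([547.9, -88.6]), array([60.2, 64.8]), 84.58, 76) mean [ 546.  -108.8   27.9]
   z 0.029 0.036 (array([548.5, -82.1]), array([76.5, 64.6]), 84.31, 342) mean [547.1 -84.3  33.3]
```

View pics/wrist4.png

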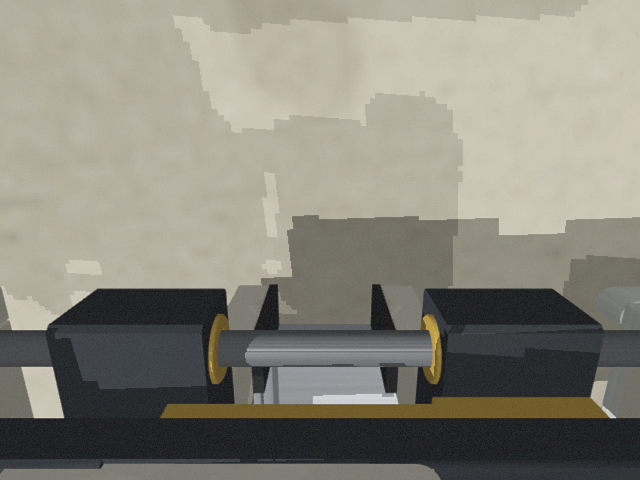

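```bash
cat >> h.py <<'E'
B=np.array([527.,-76.8]); tb=np.radians(84.8); UX=np.array([np.cos(tb),np.sin(tb)]); UY=np.array([-UX[1],UX[0]])
def bf(P): d=P[...,:2]*1000-B; return np.stack([d@UX,d@UY],-1)
def edge(d,c,xr,zr=(.0095,.0145)):
    W=unproj('wrist',d,c).reshape(-1,3); W=W[np.isfinite(W[:,0])]; q=bf(W); z=W[:,2]-.0006
    k=(z>zr[0])&(z<zr[1])&(abs(q[:,1])<70)
    for a in np.arange(*xr,4):
        s=k&(q[:,0]>=a)&(q[:,0]<a+4)
        if s.sum()>8: print('x_b',a,'y_b max(98%)',round(np.percentile(q[s,1],98),1),'min',round(np.percentile(q[s,1],2),1),s.sum())
E
python3 -m pendant '[{"claw":40,"linear":[0,0,1],"twist":0},{"claw":40,"linear":[0,0,1],"twist":0},{"claw":40,"linear":[0,0,1],"twist":0},{"claw":40,"linear":[0,0,1],"twist":0},{"claw":40,"linear":[0,0,0],"twist":0},{"claw":40,"linear":[0,0,0],"twist":0},{"claw":40,"linear":[0,0,0],"twist":0},{"claw":40,"linear":[0,0,0],"twist":0},{"claw":40,"linear":[0,0,0],"twist":0},{"claw":40,"linear":[0,0,0],"twist":0}]'
python3 - <<'E'
from h import *
p,R,o=tool(); print('tcp bf',bf(p/1000),p,o['force'])
im,d=snapshot('wrist'); edge(d,cam('wrist'),(-220,-80))
E
```

```text
clock: 9.23
tool_pos: [0.4662, -0.2272, 0.0046]
orientation: [-5.6, 90.0, -10.8]
force: [-0.4, 0.2, 0.5]
opening: 0.04
tcp bf [-155.31040478   46.9135414 ] [ 466.20335332 -227.21931376    4.62041088] [-0.38143844  0.15503369  0.53817198]
x_b -192 y_b max(98%) 57.6 min 56.7 38
x_b -188 y_b max(98%) 57.7 min 56.9 48
x_b -184 y_b max(98%) 57.7 min 56.6 48
x_b -180 y_b max(98%) 57.5 min 3.4 84
x_b -176 y_b max(98%) 54.7 min 1.2 400
x_b -172 y_b max(98%) 19.7 min 1.2 337
x_b -168 y_b max(98%) 19.6 min 1.4 337
x_b -164 y_b max(98%) 19.9 min 1.2 333
x_b -160 y_b max(98%) 19.7 min 1.4 332
x_b -156 y_b max(98%) 19.7 min 1.3 332
x_b -152 y_b max(98%) 19.5 min 1.2 333
x_b -148 y_b max(98%) 19.7 min 1.4 331
x_b -144 y_b max(98%) 19.6 min 1.4 337
x_b -140 y_b max(98%) 19.7 min 1.6 329
x_b -136 y_b max(98%) 56.0 min 1.3 436
x_b -132 y_b max(98%) 57.6 min 1.1 253
x_b -128 y_b max(98%) 57.7 min 0.9 144
x_b -124 y_b max(98%) 57.7 min 1.3 65
```

```bash
python3 -m pendant '[{"claw":40,"linear":[0,0,1],"twist":0},{"claw":40,"linear":[0,0,0.5],"twist":0},{"claw":40,"linear":[0,0,0],"twist":0},{"claw":40,"linear":[0,0,-5],"twist":0},{"claw":40,"linear":[0,0,-10],"twist":0},{"claw":40,"linear":[0,0,-20],"twist":0},{"claw":25,"linear":[-30,0,0],"twist":0},{"claw":25,"linear":[-35,0,0],"twist":0},{"claw":25,"linear":[-35,0,0],"twist":0},{"claw":25,"linear":[-35,0,0],"twist":0}]'
python3 -m pendant '[{"claw":25,"linear":[-35,0,0],"twist":-0.12},{"claw":25,"linear":[-35,0,0],"twist":-0.12},{"claw":25,"linear":[-35,0,0],"twist":-0.12},{"claw":25,"linear":[0,0,0],"twist":-0.12},{"claw":25,"linear":[0,0,0],"twist":-0.12},{"claw":25,"linear":[0,0,0],"twist":-0.12},{"claw":25,"linear":[0,0,0],"twist":-0.12},{"claw":25,"linear":[0,0,0],"twist":-0.12},{"claw":25,"linear":[0,0,0],"twist":-0.12},{"claw":25,"linear":[0,0,0],"twist":-0.12}]'
python3 -m pendant '[{"claw":25,"linear":[0,0,0],"twist":-0.12},{"claw":25,"linear":[0,0,0],"twist":-0.12},{"claw":25,"linear":[0,0,0],"twist":-0.12},{"claw":25,"linear":[0,-20,22],"twist":0},{"claw":25,"linear":[0,-20,22],"twist":0},{"claw":25,"linear":[0,-20,22],"twist":0},{"claw":25,"linear":[0,0,22],"twist":0},{"claw":25,"linear":[0,0,0],"twist":0},{"claw":25,"linear":[0,0,0],"twist":0},{"claw":25,"linear":[0,0,0],"twist":0}]'
python3 - <<'E'
from h import *
to([505,-310,100])
im,d=snapshot('wrist'); c=cam('wrist'); cv2.imwrite('pics/wrist5.png',im[:,:,::-1]); report('wrist',d,c)
E
```

```text
clock: 10.12
tool_pos: [0.4318, -0.2241, 0.1412]
orientation: [0.2, 90.0, -5.0]
force: [1.2, 0.2, -0.5]
opening: 0.026
clock: 10.95
tool_pos: [0.4322, -0.2241, 0.2445]
orientation: [-59.7, 89.9, 4.2]
force: [0.0, -0.4, 0.1]
opening: 0.0247
clock: 11.78
tool_pos: [0.5007, -0.1427, 0.2445]
orientation: [-77.2, 90.0, 7.1]
force: [-0.2, 0.2, -0.3]
opening: 0.0247
clock 11.78 tcp [ 500.7 -142.7  244.5] j [  6.   5. -17.  -0. -68. -11.] F [-0.2  0.2 -0.3] open 0.0247
ty dir deg 174.25 tz dir 84.25 tx [ 0.  0. -1.]
tool shift [ 144.5  -21.  -166.1]
wrist bench z med 0.0006
blob (array([ 515. , -217.8]), array([120.3,  69.9]), 84.88, 9984) z [0.0112 0.0128 0.0291]
   z 0.008 0.016 (array([ 516.2, -205.4]), array([95.3, 69.5]), 85.01, 7437) mean [ 515.7 -207.8   13. ]
   z 0.024 0.031 (array([ 510.7, -265.1]), array([25.2, 69.7]), 85.12, 2480) mean [ 510.3 -265.    29.1]
   z 0.029 0.036 (array([ 510.4, -264.8]), array([24. , 68.9]), 85.07, 610) mean [ 510.7 -265.    30.1]
blob (array([527. , -77.4]), array([ 70.4, 114.1]), 84.73, 6892) z [0.027  0.0333 0.0348]
   z 0.008 0.016 (array([ 523.9, -111. ]), array([  2.4, 108.8]), 84.51, 37) mean [ 530.3 -112.    12.4]
   z 0.024 0.031 (array([527.2, -77.7]), array([ 70.3, 113.8]), 84.12, 244) mean [ 524.9 -111.3   28.2]
   z 0.029 0.036 (array([527. , -77.4]), array([ 70.3, 114.1]), 84.62, 6307) mean [523.  -82.5  33.9]
```

The side push worked: the gauge now measures y −0.8 mm and 0.2° off the bridge axis. Next I move behind the heel.

```bash
python3 -m pendant '[{"claw":25,"linear":[0,-4.5,-33],"twist":-0.01},{"claw":25,"linear":[0,-4.5,-33],"twist":0},{"claw":25,"linear":[0,-4.5,-33],"twist":0},{"claw":25,"linear":[0,-4.5,-33],"twist":0},{"claw":25,"linear":[0,-4.5,-33],"twist":0},{"claw":25,"linear":[30,0,0],"twist":0},{"claw":25,"linear":[30,0,0],"twist":0},{"claw":25,"linear":[30,0,0],"twist":0},{"claw":25,"linear":[30,0,0],"twist":0},{"claw":25,"linear":[30,0,0],"twist":0}]'
python3 -c "
from h import *
to([506.8,-308.3,6])"
```

```text
clock: 12.67
tool_pos: [0.5074, -0.3101, 0.0936]
orientation: [-102.3, 89.9, -17.6]
force: [0.1, -0.1, -0.3]
opening: 0.0249
clock 12.67 tcp [ 507.4 -310.1   93.6] j [-13.  20. -19.   0. -51.   7.] F [ 0.1 -0.1 -0.3] open 0.0249
ty dir deg 174.69 tz dir 84.69 tx [ 0.001 -0.    -1.   ]
tool shift [87.6  0.8  1.8]
```

```bash
python3 -m pendant '[{"claw":25,"linear":[25,0,0],"twist":0},{"claw":25,"linear":[25,0,0],"twist":0},{"claw":25,"linear":[20,1,0],"twist":0},{"claw":25,"linear":[10,0,0],"twist":0},{"claw":25,"linear":[7,0,0],"twist":0},{"claw":25,"linear":[0,0,0],"twist":0},{"claw":25,"linear":[0,0,0],"twist":0},{"claw":25,"linear":[0,0,0],"twist":0},{"claw":25,"linear":[0,0,4],"twist":0},{"claw":25,"linear":[0,0,4],"twist":0}]'
python3 - <<'E'
from h import *
to([506.8,-308.3,6])
p,R,o=tool(); print('tcp bf',bf(p/1000))
im,d=snapshot('wrist'); c=cam('wrist'); cv2.imwrite('pics/wrist6.png',im[:,:,::-1])
im,d=snapshot('scene'); cv2.imwrite('pics/scene6.png',cv2.resize(im[120:300,240:480,::-1],(800,600)))
E
```

```text
clock: 13.5
tool_pos: [0.5086, -0.301, 0.0086]
orientation: [-98.4, 89.9, -13.6]
force: [-0.3, 0.1, 0.6]
opening: 0.025
clock 13.5 tcp [ 508.6 -301.     8.6] j [-12.  26. -24.   0. -40.   6.] F [-0.3  0.1  0.6] open 0.025
ty dir deg 174.77 tz dir 84.77 tx [ 0.002 -0.    -1.   ]
tool shift [ 2.6  1.1 -7.5]
tcp bf [-224.90065557   -1.97300685]
```

View pics/scene6.png

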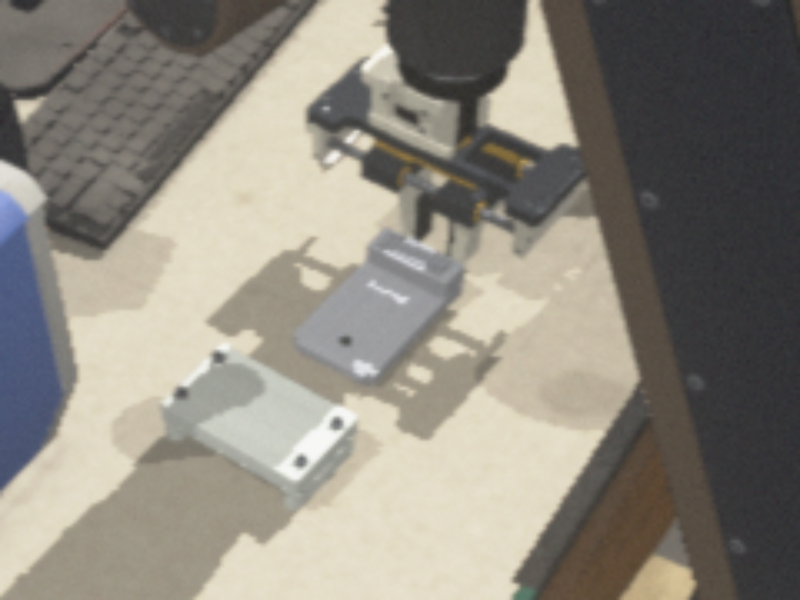

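The fingers are directly behind the heel (crop about (430,225)), and the gauge points squarely at the opening (crop about (265,420)). I push in stages.

```bash
python3 -m pendant '[{"claw":25,"linear":[2,0.5,4],"twist":0},{"claw":25,"linear":[0,0.5,5],"twist":0},{"claw":25,"linear":[0,0,5],"twist":0},{"claw":25,"linear":[0,0,5],"twist":0},{"claw":25,"linear":[0,0,5],"twist":0},{"claw":25,"linear":[0,0,5],"twist":0},{"claw":25,"linear":[0,0,5],"twist":0},{"claw":25,"linear":[0,0,5],"twist":0},{"claw":25,"linear":[0,0,5],"twist":0},{"claw":25,"linear":[0,0,4],"twist":0}]'
python3 -m pendant '[{"claw":25,"linear":[0,0,4],"twist":0},{"claw":25,"linear":[0,0,4],"twist":0},{"claw":25,"linear":[0,0,4],"twist":0},{"claw":25,"linear":[0,0,4],"twist":0},{"claw":25,"linear":[0,0,2],"twist":0},{"claw":25,"linear":[0,0,0],"twist":0},{"claw":25,"linear":[0,0,0],"twist":0},{"claw":25,"linear":[0,0,0],"twist":0},{"claw":25,"linear":[0,0,0],"twist":0},{"claw":25,"linear":[0,0,0],"twist":0}]'
python3 - <<'E'
from h import *
to([506.8,-308.3,6])
p,R,o=tool(); print('tcp bf',bf(p/1000))
im,d=snapshot('scene'); cv2.imwrite('pics/scene7.png',cv2.resize(im[120:300,240:480,::-1],(800,600))); report('scene',d)
im,d=snapshot('side'); report('side',d)
E
```

```text
clock: 14.43
tool_pos: [0.5114, -0.2525, 0.0056]
orientation: [-30.0, 90.0, 54.8]
force: [-0.7, -0.8, -1.2]
opening: 0.025
clock: 15.27
tool_pos: [0.513, -0.2353, 0.0056]
orientation: [-78.7, 90.0, 6.0]
force: [0.3, -0.4, 0.0]
opening: 0.0251
clock 15.27 tcp [ 513.  -235.3    5.6] j [ -5.  24. -28.  -0. -38.  -0.] F [ 0.3 -0.4  0. ] open 0.0251
ty dir deg 174.77 tz dir 84.77 tx [ 0.  0. -1.]
tool shift [ -0.4  -0.5 -73.3]
tcp bf [-159.10255755   -0.37412782]
scene bench z med -0.0011
blob (array([ 518.1, -181.9]), array([123.4,  72.2]), 85.87, 1246) z [0.0096 0.0143 0.041 ]
   z 0.008 0.016 (array([ 517.3, -181.1]), array([121. ,  72.1]), 83.37, 721) mean [ 518.1 -162.    11.2]
   z 0.024 0.031 (array([ 516.2, -215.7]), array([47.6, 71.5]), 87.4, 267) mean [ 516.4 -209.4   26.6]
   z 0.029 0.036 (array([ 513. , -215.7]), array([46.8, 65.1]), 87.41, 120) mean [ 513.1 -212.    29.9]
blob (array([526.8, -72.8]), array([ 72.8, 116.6]), 84.67, 1531) z [0.0168 0.033  0.0365]
   z 0.008 0.016 (array([515.3, -47.5]), array([127.2,  53.7]), 24.69, 62) mean [490.8 -58.8  10.9]
   z 0.024 0.031
[... 185 characters left out ...]
]
side bench z med 0.0
blob (array([ 518.7, -228. ]), array([34.5, 64.4]), 20.59, 310) z [0.0098 0.028  0.0548]
   z 0.008 0.016 (array([ 522.9, -232.5]), array([20.5, 45.4]), 46.42, 51) mean [ 520.1 -232.9   12.3]
   z 0.024 0.031 (array([ 517.4, -227.9]), array([30.1, 62.6]), 12.26, 93) mean [ 517.3 -221.3   28.2]
   z 0.029 0.036 (array([ 519.5, -228.2]), array([27.5, 63.5]), 20.99, 48) mean [ 519.3 -224.3   30.8]
blob (array([ 489.6, -241.3]), array([22.9, 15.4]), 28.37, 155) z [0.011  0.038  0.0581]
blob (array([ 521.9, -155.1]), array([32.5, 31.7]), 83.89, 75) z [0.0098 0.0123 0.015 ]
   z 0.008 0.016 (array([ 521.9, -155.1]), array([32.5, 31.7]), 83.89, 74) mean [ 521.4 -155.1   12.3]
```

View pics/scene7.png

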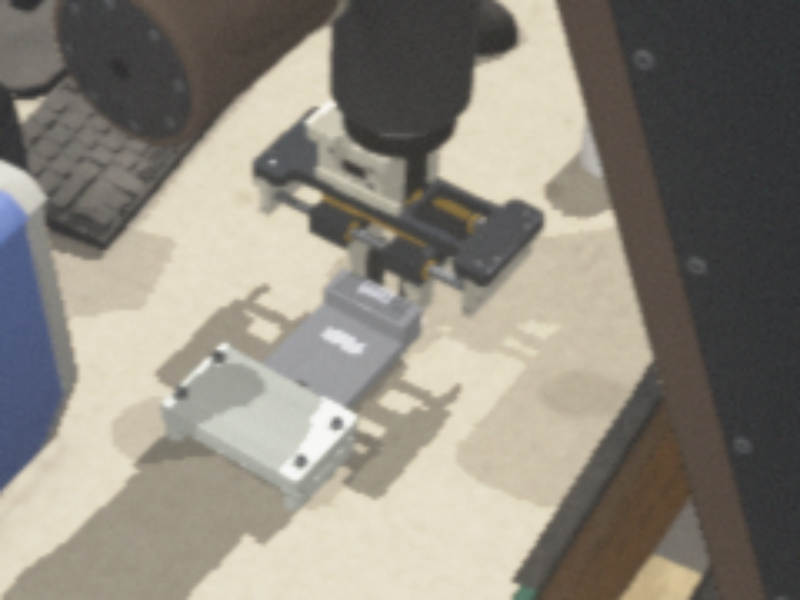

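The nose is just entering under the bridge (crop about (300,385)), centred and square, with no contact force. I continue the push.

```bash
python3 -m pendant '[{"claw":25,"linear":[0,0,4],"twist":0},{"claw":25,"linear":[0,0,4],"twist":0},{"claw":25,"linear":[0,0,4],"twist":0},{"claw":25,"linear":[0,0,4],"twist":0},{"claw":25,"linear":[0,0,4],"twist":0},{"claw":25,"linear":[0,0,4],"twist":0},{"claw":25,"linear":[0,0,4],"twist":0},{"claw":25,"linear":[0,0,4],"twist":0},{"claw":25,"linear":[0,0,4],"twist":0},{"claw":25,"linear":[0,0,4],"twist":0}]'
python3 - <<'E'
from h import *
to([506.8,-308.3,6]); p,R,o=tool(); print('tcp bf',bf(p/1000))
E
python3 -m pendant '[{"claw":25,"linear":[0,0,4],"twist":0},{"claw":25,"linear":[0,0,4],"twist":0},{"claw":25,"linear":[0,0,4],"twist":0},{"claw":25,"linear":[0,0,4],"twist":0},{"claw":25,"linear":[0,0,4],"twist":0},{"claw":25,"linear":[0,0,4],"twist":0},{"claw":25,"linear":[0,0,4],"twist":0},{"claw":25,"linear":[0,0,4],"twist":0},{"claw":25,"linear":[0,0,3],"twist":0},{"claw":25,"linear":[0,0,2],"twist":0}]'
python3 - <<'E'
from h import *
to([506.8,-308.3,6]); p,R,o=tool(); print('tcp bf',bf(p/1000))
E
```

```text
clock: 16.2
tool_pos: [0.5166, -0.1949, 0.0056]
orientation: [93.3, 90.0, 178.1]
force: [-0.9, -2.1, 0.3]
opening: 0.0253
clock 16.2 tcp [ 516.6 -194.9    5.6] j [ -0.  23. -29.  -0. -37.  -5.] F [-0.9 -2.1  0.3] open 0.0253
ty dir deg 174.79 tz dir 84.79 tx [-0.  0. -1.]
tool shift [  -0.4   -0.6 -113.8]
tcp bf [-118.53952216   -0.30993987]
clock: 17.03
tool_pos: [0.52, -0.158, 0.0056]
orientation: [27.2, 90.0, 112.0]
force: [-0.3, -2.0, -1.3]
opening: 0.0252
clock 17.03 tcp [ 520.  -158.     5.6] j [  4.  23. -31.  -0. -37.  -9.] F [-0.3 -2.  -1.3] open 0.0252
ty dir deg 174.8 tz dir 84.8 tx [-0.  0. -1.]
tool shift [  -0.4   -0.5 -150.8]
tcp bf [-81.54746044  -0.35993064]
```

```bash
python3 -m pendant '[{"claw":25,"linear":[0,0,1],"twist":0},{"claw":25,"linear":[0,0,1],"twist":0},{"claw":25,"linear":[0,0,1],"twist":0},{"claw":25,"linear":[0,0,1],"twist":0},{"claw":25,"linear":[0,0,1],"twist":0},{"claw":25,"linear":[0,0,1],"twist":0},{"claw":25,"linear":[0,0,1],"twist":0},{"claw":25,"linear":[0,0,1],"twist":0},{"claw":25,"linear":[0,0,0],"twist":0},{"claw":25,"linear":[0,0,0],"twist":0}]'
python3 -m pendant '[{"claw":25,"linear":[0,0,1],"twist":0},{"claw":25,"linear":[0,0,0],"twist":0},{"claw":25,"linear":[0,0,1],"twist":0},{"claw":25,"linear":[0,0,0],"twist":0},{"claw":25,"linear":[0,0,0],"twist":0},{"claw":25,"linear":[0,0,0],"twist":0},{"claw":25,"linear":[0,0,0],"twist":0},{"claw":25,"linear":[0,0,0],"twist":0},{"claw":25,"linear":[0,0,0],"twist":0},{"claw":25,"linear":[0,0,0],"twist":0}]'
python3 - <<'E'
from h import *
to([506.8,-308.3,6]); p,R,o=tool(); print('tcp bf',bf(p/1000))
im,d=snapshot('scene'); cv2.imwrite('pics/scene8.png',cv2.resize(im[150:270,260:420,::-1],(800,600)))
E
```

```text
clock: 17.87
tool_pos: [0.5207, -0.1503, 0.0056]
orientation: [-1.4, 90.0, 83.4]
force: [-0.7, -1.1, -0.6]
opening: 0.025
clock: 18.7
tool_pos: [0.521, -0.1484, 0.0056]
orientation: [-72.1, 90.0, 12.7]
force: [-0.2, 0.2, -0.1]
opening: 0.0254
clock 18.7 tcp [ 521.  -148.4    5.6] j [  5.  22. -31.  -0. -37. -10.] F [-0.2  0.2 -0.1] open 0.0254
ty dir deg 174.79 tz dir 84.79 tx [ 0.  0. -1.]
tool shift [  -0.4   -0.4 -160.5]
tcp bf [-71.89840765  -0.50456032]
```

View pics/scene8.png

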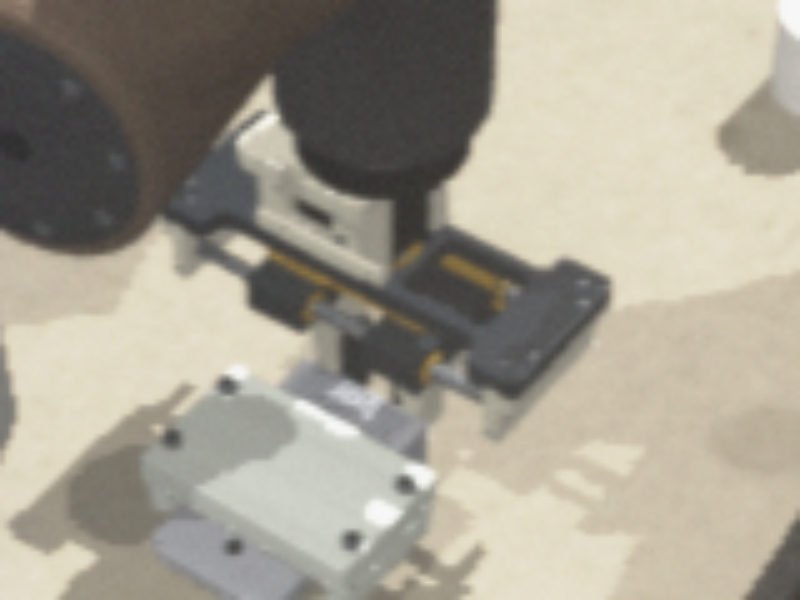

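The heel (about (360,400)) is almost on the entrance face and the nose sticks out at the exit (about (230,555)). There is no contact force yet, so I creep on by small amounts.

```bash
for i in 1 2; do :; done; python3 -m pendant '[{"claw":25,"linear":[0,0,0.5],"twist":0},{"claw":25,"linear":[0,0,0],"twist":0},{"claw":25,"linear":[0,0,0.5],"twist":0},{"claw":25,"linear":[0,0,0],"twist":0},{"claw":25,"linear":[0,0,0],"twist":0},{"claw":25,"linear":[0,0,0],"twist":0},{"claw":25,"linear":[0,0,0],"twist":0},{"claw":25,"linear":[0,0,0],"twist":0},{"claw":25,"linear":[0,0,0],"twist":0},{"claw":25,"linear":[0,0,0],"twist":0}]'
python3 -m pendant '[{"claw":25,"linear":[0,0,0.5],"twist":0},{"claw":25,"linear":[0,0,0],"twist":0},{"claw":25,"linear":[0,0,0.5],"twist":0},{"claw":25,"linear":[0,0,0],"twist":0},{"claw":25,"linear":[0,0,0],"twist":0},{"claw":25,"linear":[0,0,0],"twist":0},{"claw":25,"linear":[0,0,0],"twist":0},{"claw":25,"linear":[0,0,0],"twist":0},{"claw":25,"linear":[0,0,0],"twist":0},{"claw":25,"linear":[0,0,0],"twist":0}]'
```

```text
clock: 19.58
tool_pos: [0.521, -0.1476, 0.0056]
orientation: [-119.7, 90.0, -34.9]
force: [-0.6, -3.2, 0.6]
opening: 0.0254
clock: 20.42
tool_pos: [0.5209, -0.1471, 0.0056]
orientation: [162.8, 90.0, -112.5]
force: [-0.4, -7.7, 0.9]
opening: 0.025
```

The force has risen to about 8 N and the tool is lagging its command, so the heel has met the bridge. I back off straight, rise and check.

```bash
python3 -m pendant '[{"claw":25,"linear":[0,0,-3],"twist":0},{"claw":25,"linear":[0,0,-7],"twist":0},{"claw":25,"linear":[0,0,-15],"twist":0},{"claw":25,"linear":[0,0,-25],"twist":0},{"claw":25,"linear":[-20,0,0],"twist":0},{"claw":25,"linear":[-35,0,0],"twist":0},{"claw":25,"linear":[-35,0,0],"twist":0},{"claw":25,"linear":[-35,0,0],"twist":0},{"claw":25,"linear":[-35,0,0],"twist":0},{"claw":25,"linear":[-35,0,0],"twist":0}]'
python3 -m pendant '[{"claw":25,"linear":[-35,0,0],"twist":0},{"claw":25,"linear":[0,0,30],"twist":0},{"claw":25,"linear":[0,0,30],"twist":0},{"claw":25,"linear":[0,0,0],"twist":0},{"claw":25,"linear":[0,0,0],"twist":0},{"claw":25,"linear":[0,0,0],"twist":0},{"claw":25,"linear":[0,0,0],"twist":0},{"claw":25,"linear":[0,0,0],"twist":0},{"claw":25,"linear":[0,0,0],"twist":0},{"claw":25,"linear":[0,0,0],"twist":0}]'
cat > chk.py <<'E'
from h import *
im,d=snapshot('wrist'); c=cam('wrist'); cv2.imwrite('pics/wrist9.png',im[:,:,::-1])
W=unproj('wrist',d,c).reshape(-1,3); q=bf(W); z=W[:,2]-.0006
k=(abs(q[:,1])<60)&(q[:,0]>-80)&(q[:,0]<80)&(z>.006)
P,Q,Z=W[k],q[k],z[k]
h=(Q[:,0]<-37)&(Z>.024)&(Z<.0315); print('heel',rect(P[h]),'bf',bf(P[h]).mean(0).round(1), np.percentile(Q[h],[1,99],0).round(1))
b=(Z>.0315); print('bridge top',rect(P[b]),np.percentile(Q[b],[.5,99.5],0).round(1))
for y in range(-30,31,12):
    s=(abs(Q[:,1]-y)<5); print('y',y,'heel back',Q[s&h,0].min().round(1) if (s&h).any() else None,'bridge front',np.percentile(Q[s&b,0],1).round(1) if (s&b).any() else None)
E
python3 chk.py
python3 - <<'E'
from h import *
to([506.8,-308.3,6])
for n in ['scene','side']:
    im,d=snapshot(n); W=unproj(n,d)
    for k in ['tape_roll','spool','bottle']:
        for b in boxes_of(n,k)[:1]:
            c,r=map(int,b['xy']); print(n,k,b,np.round(W[r,c],3))
E
```

```text
clock: 21.25
tool_pos: [0.516, -0.1963, 0.2023]
orientation: [-7.0, 90.0, 77.8]
force: [1.2, 0.3, -0.5]
opening: 0.0249
clock: 22.08
tool_pos: [0.5218, -0.1371, 0.2354]
orientation: [99.5, 90.0, -175.8]
force: [-0.1, 0.6, 0.4]
opening: 0.0251
heel (array([ 523.7, -125.2]), array([23.2, 69.6]), 84.99, 1789) bf [-49.   -1.1] [[-59.9 -35.4]
 [-37.4  33.3]]
bridge top (array([524.9, -99.5]), array([114.3, 113.9]), 84.79, 12635) [[-79.6 -55.4]
 [ 32.8  55.5]]
y -30 heel back -60.0 bridge front -72.3
y -18 heel back -60.0 bridge front -78.9
y -6 heel back -59.9 bridge front -34.3
y 6 heel back -60.0 bridge front -34.2
y 18 heel back -60.0 bridge front -78.7
y 30 heel back -59.9 bridge front -72.1
clock 22.13 tcp [ 521.8 -137.   235.4] j [  6.   7. -16.  -0. -67. -11.] F [ 0.7 -0.   0.3] open 0.0248
ty dir deg 174.74 tz dir 84.74 tx [-0. -0. -1.]
tool shift [ 229.4   -0.8 -171.9]
scene tape_roll {'xy': [424.3, 160.6], 'confidence': 0.61} [ 0.435 -0.436  0.046]
scene spool {'xy': [287.0, 365.5], 'confidence': 0.61} [0.413 0.213 0.039]
scene bottle {'xy': [211.7, 370.3], 'confidence': 0.72} [0.496 0.314 0.101]
side tape_roll {'xy': [319.2, 335.2], 'confidence': 0.66} [ 0.44  -0.492  0.05 ]
```

View pics/wrist9.png

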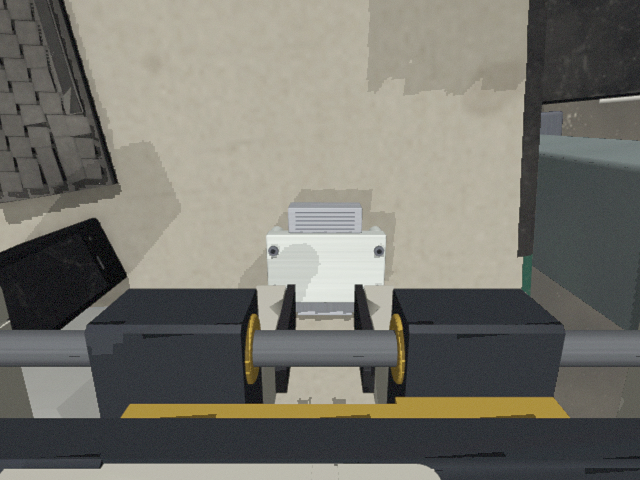

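The picture shows the heel at (325,218) flush against the bridge's entrance face at row 233, and the nose showing at the exit at (325,308). The heel's back is at x_b −60.0 mm, y about −1 mm, 0.2° off. The bystanders are unmoved and the arm is clear.

```bash
python3 -c "
from plant import *
print(close_job())"
```

```text
the job is handed in; nothing more can be done
None
```

The gauge is fully under the bridge with its heel against the entrance face, and I handed the job in at about 22 s of the 72 s; no verdict is reported.

**What I did:** I squared and centred the gauge by pushing its left side with two spread fingers set parallel to the passage. I then pushed it from behind the heel until the force rose to about 8 N, backed straight off and raised the arm clear.

**Last checks (wrist camera, in the bridge's frame):**
- **Depth:** the back of the heel is at −60.0 mm all the way across, so the gauge's x is about 0 mm.
- **Centring and angle:** the gauge is about 1 mm off the centre line (y −1.1 mm) and about 0.2° from square.
- **Bystanders:** the scene camera found the tape roll, spool and bottle where they first stood, to within a few mm. The spool was less certain, because its start position came only from a weak side-camera detection and a look at the first scene picture.

**Readings that disagreed:**
- Some "bridge front" readings came out near −72 to −79 mm. I took them as points on the fingers in view; the clean ones gave −34 mm.
- The last side-camera check found only the tape roll, not the spool or the bottle.

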